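# Dry the coasters under the desk fan, holding its spring dial at full

### The job

The three loose wooden coasters are washed and damp: lay them flat in a neat row on the drying tray, one centred on each round cork pad, and let go of them. Then press the spring-return dial on the fan's base down with the gripper's fingers by its bar, past the first two clicks to the third, and finish while holding it there: do not let go, it springs back. Leave the other things on the desk where they are.

Things in the scene. Friction and masses are not known exactly. Their poses are not given: they have to be found in the camera images.
- coaster1_mid (a point): centre of a loose round wooden coaster, 60 mm dia x 14 mm thick, about 28 g, lying flat on the desk at the start; this point is half-way up its thickness, on its axis. The three coasters are alike and interchangeable
- coaster2_mid (a point): centre of a loose round wooden coaster, 60 mm dia x 14 mm thick, about 28 g, lying flat on the desk at the start; this point is half-way up its thickness, on its axis. The three coasters are alike and interchangeable
- coaster3_mid (a point): centre of a loose round wooden coaster, 60 mm dia x 14 mm thick, about 28 g, lying flat on the desk at the start; this point is half-way up its thickness, on its axis. The three coasters are alike and interchangeable
- pad1 (a point): centre of the top face of the round cork pad at the -y end of the tray: 50 mm dia, standing 8 mm proud of the tray plate; its top is 14 mm above the desk. z is up, y runs along the row of pads (95 mm apart), x across it. The tray is a fixed aluminium plate 95 x 290 mm, 6 mm thick, without a rim; one coaster goes on each pad and overhangs it by 5 mm all round
- pad2 (a point): centre of the top face of the round cork pad at the middle of the tray: 50 mm dia, standing 8 mm proud of the tray plate; its top is 14 mm above the desk. z is up, y runs along the row of pads (95 mm apart), x across it. The tray is a fixed aluminium plate 95 x 290 mm, 6 mm thick, without a rim; one coaster goes on each pad and overhangs it by 5 mm all round
- pad3 (a point): centre of the top face of the round cork pad at the +y end of the tray: 50 mm dia, standing 8 mm proud of the tray plate; its top is 14 mm above the desk. z is up, y runs along the row of pads (95 mm apart), x across it. The tray is a fixed aluminium plate 95 x 290 mm, 6 mm thick, without a rim; one coaster goes on each pad and overhangs it by 5 mm all round
- dial_bar (a point): middle of the round white finger bar of the fan's dial, to be pressed down from above: 14 mm dia, 48 mm long along the fan's y, the middle 25 mm clear. It is 65 mm from the axle and moves with the dial: about 117 mm above the desk at rest, down in an arc to about 43 mm at the third step. Nothing stands above it
- dial_axle (a point): point on the dial's level axle, 80 mm above the desk, level along the axle with dial_bar; axes of the fixed fan: z up, y along the axle, from the dial into the base; the bar is on its -x side. White plastic desk fan: base 150 x 150 x 105 mm, centred 35 mm to +x and 93 mm to +y of here; round guarded head, 146 mm dia, top 290 mm high, centred 90 mm to +x and 138 mm to +y, between tray and dial
- dial (a joint): turn of the dial, rad: 0 at rest with the bar 0.60 rad above level, growing as the bar is pressed down. Sprung clicks: first step 0.40, second 0.80, third 1.20 (bar 0.60 rad below level); hard stop 1.26. Pressing takes about 2 to 13 N at the bar, more just before each click; let go at any step, it springs fully back
- tin: bystander: round aluminium tin with a twist cap, 69 dia x 63 high, loose (sizes in mm); origin at the centre of its underside
- tape_dispenser: bystander: stainless steel tape dispenser, 55 x 130 x 75 high, loose (sizes in mm); origin at the centre of its underside
- tumbler: bystander: glass tumbler, 72 dia x 100 high, loose (sizes in mm); origin at the centre of its underside
- coaster_holder: bystander: dark metal holder, 78 square x 64 high, with the rest of the coaster set stacked neatly in it (not to be used), loose (sizes in mm); origin at the centre of its underside
- mug: bystander: white ceramic mug, 72 dia x 85 high, handle at its +y side, loose (sizes in mm); origin at the centre of its underside
- stapler: bystander: black stapler, 36 x 130 x 46 high, loose (sizes in mm); origin at the centre of its underside
- pen_cup: bystander: dark steel pen cup with pencils, 72 dia x 155 high, loose (sizes in mm); origin at the centre of its underside
Things that resemble listed ones, but are neither listed nor needed, are in the scene too. What is shaped like the part that bears coaster2_mid but black or blue is not meant.

How it is judged:
By the outcome, as a careful person would: the job done as asked, in the order asked, and still so for the second after the job is handed in, while the arm keeps its last pose, push and grip.
It also fails if it takes over 67 s, if anything falls off the work surface, if the arm or the gripper's body presses on something with over 40 N, if the wrist force passes 120 N, or if a joint passes its speed limit or range.

### The arm

A 6-joint arm with a two-finger parallel gripper is mounted at the origin on the work surface. World frame = base frame: x ahead of the robot, y to its left, z up, the work surface at z = 0. Lengths are in m, angles in degrees, forces in N, time in s.
With the tool pointing down it reaches from about 0.3 to 0.775 m from the base axis. Payload 14.6 kg.
Tool frame: the origin (TCP) lies between the finger pads; the fingertips stand 25 mm ahead of it and the grasp point (between the pads) lies 6 mm ahead of it; z points along the fingers, y is the direction in which the jaws open and shut (so a half turn about z gives the same grasp; the last joint's range is limited). The gripper opens to 94 mm and grips with 3 to 60 N. Pads are 16 mm wide; open, the fingers measure 119 mm over their backs; the gripper's body (75 mm by 177 mm) begins 78 mm behind the grasp point.
Start: joints at [-79.847, 17.183, 87.147, -0, 75.671, -3.816], TCP at [0.133, -0.534, 0.198] pointing down, gripper open.
Joint ranges: [-173.82, 173.82], [-45.26, 126.66], [13.44, 144.39], [-59.66, 239.66], [0, 175.72], [-146.38, 146.38]. Speed limits (degrees/s): [127.2, 127.2, 147.25, 180, 180, 180].

### API

Orientations are given as a 3x3 rotation matrix whose columns are the frame's x, y, z axes.
In Python, from bench import readout, optics, bot gives the robot as it stands.
- The arm moves only by the tool arm_command, never from a script. Its argument "motion" is a list of rows, each a list of 7 numbers: the shift along the tool's x, y, z in m, then the turn, a rotation vector about the tool's x, y, z in degrees, then the closure, from 0 (fully open) to 1 (shut). A call has 1 to 8 rows; each row is the pose to reach, as a shift and turn from the pose commanded when the call began, along the tool's axes at that moment; what a row does not reach only later rows make up. A row lasts 1/12 s, in which the tool goes at most 41.7 mm and 7.16 degrees, less where a joint would pass 70% of its speed; a pose out of reach is approached as far as the arm can. A call with a gripper value outside its range is refused whole. The fingers move at their own pace and stop on an object; "grip_force" is the grip in N (left out, the last holds). Time passes only in rows, so rows that repeat a pose let the fingers close. It gives the time, the measured TCP pose, the force and the opening at its end, in the units of the state.
- readout.get_obs(): the state, without advancing time (a new reading comes with each control period).
- optics.read_camera(name): name is "side" or "top" or "wrist"; returns a dict with "image" (400x640x3 uint8, red, green, blue), "range_z" (400x640 float32, m along the optical axis (not along the pixel's ray), 0 where there is no reading), "fx", "fy", "cx", "cy" (pixels), "T" (4x4, takes a point from camera to world coordinates); the wrist camera has in their place "T_tool_cam" (4x4, takes a point from camera to tool coordinates, whose origin is the TCP and whose axes are the flange's). Camera axes: x right, y down, z forward; pixel columns grow to the right and rows downward; lengths in m; the calibration is good to about 2 mm. A picture is of the moment at which its call begins: read the wrist's pose just before it.
- bot.hand_in(): hands the job in, once; it reports no verdict.
The state is a dict: "time_s": time; "joint_pos": joint angles; "qvel": joint speeds; "joint_efforts": joint torques, N m; "tool_pos": TCP position; "eef_rot": TCP orientation; "ft_force": force on the tool from outside, world axes, zero at the start; "moment": the same for the moment, N m; "grip_width": finger opening in m.
Only numpy, scipy, OpenCV 4.12 (cv2) and the standard library are available. Lean on these libraries where they do the work, as an engineer would, in place of code of your own. Each camera call takes 0.05 s, during which the arm holds its last target. There are 200 camera calls.

## Working session

There is one attempt and no reset: what is moved stays moved. The work goes in short steps, Python scripts to look and compute and a tool call to move; the robot and the scene stay as the last step left them, time stands still between calls to the robot, and variables do not carry over. Pictures are saved under pics/ and viewed, about 8 in all and at most 12, crops included, and the job is handed in when it is done.

Besides the shell and the picture viewer there is one more tool, called after "Request:" as name(argument=value, ...) on one line, values as JSON. arm_command: Moves the arm, as the interface text tells. Its arguments: {"type":"object","properties":{"motion":{"type":"array"},"grip_force":{"type":"number"}},"required":["motion"]}

```bash
mkdir -p pics; ls; python3 - <<'E'
from bench import readout, optics
import cv2,numpy as np
o=readout.get_obs()
for k,v in o.items(): print(k,np.round(v,3).tolist())
for n in ["top","side"]:
    d=optics.read_camera(n); print(n,d["fx"],d["cx"],d["cy"],np.round(d["T"],3).tolist())
    cv2.imwrite(f"pics/{n}0.png",d["image"][...,::-1]); np.savez(f"{n}0.npz",**d)
E
```

```text
pics
time_s 0.0
joint_pos [-79.85, 17.215, 87.181, 0.0, 75.671, -3.816]
qvel [-0.079, 0.032, -0.113, -0.047, -0.045, -0.066]
joint_efforts [0.0, -53.181, -35.274, 0.071, 0.024, -0.0]
tool_pos [0.133, -0.533, 0.197]
eef_rot [[0.97, 0.241, -0.0], [0.241, -0.97, 0.001], [0.0, -0.001, -1.0]]
ft_force [-0.603, -0.577, 0.132]
moment [-0.012, 0.005, 0.008]
grip_width 0.094
top 509.1686941070722 320.02907635967114 198.17123234023097 [[0.02, -0.993, 0.116, 0.372], [-1.0, -0.021, -0.003, 0.087], [0.006, -0.116, -0.993, 1.462], [0.0, 0.0, 0.0, 1.0]]
side 459.53042060749505 317.7976512416168 205.2679545590477 [[-0.747, -0.348, 0.567, -0.309], [-0.665, 0.389, -0.637, 1.037], [0.001, -0.853, -0.522, 0.899], [0.0, 0.0, 0.0, 1.0]]
```

View pics/top0.png

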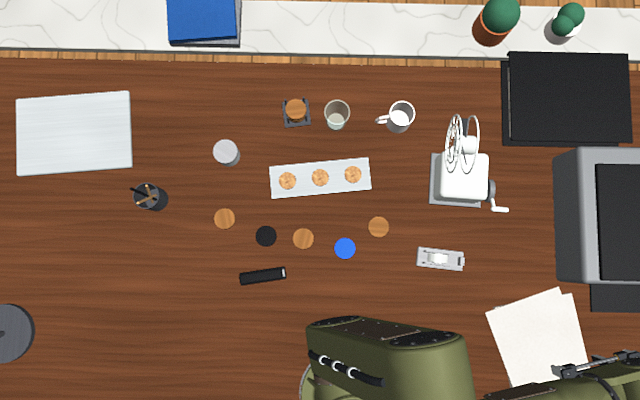

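View pics/side0.png

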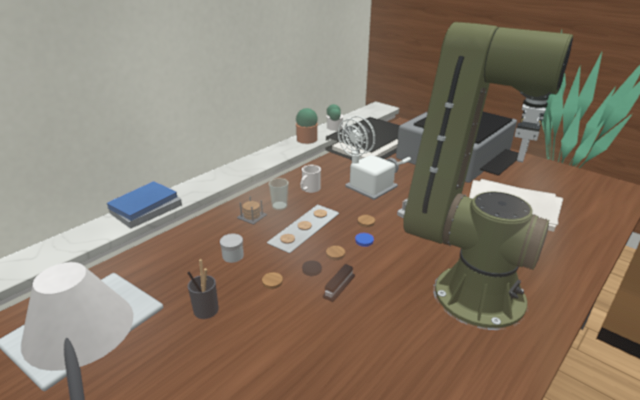

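Top view: tan coasters at about (224,218), (303,238) and (378,226), with black (266,236) and blue (345,248) decoys. Cork pads are at (288,181), (320,177) and (353,174), and the dial bar at (500,209). The side view shows the same layout.

```bash
cat > h.py <<'E'
import numpy as np,cv2
def load(n): return dict(np.load(n))
def ray(d,u,v):
    r=d["T"][:3,:3]@np.array([(u-d["cx"])/d["fx"],(v-d["cy"])/d["fy"],1]); return d["T"][:3,3],r
def plane(d,u,v,z):
    o,r=ray(d,u,v); return o+r*(z-o[2])/r[2]
def two(a,b):  # list of (o,r): least squares point
    A=np.zeros((3,3));y=np.zeros(3);L=[]
    for o,r in (a,b):
        r=r/np.linalg.norm(r);P=np.eye(3)-np.outer(r,r);A+=P;y+=P@o;L.append((P,o))
    p=np.linalg.solve(A,y); return p,[np.linalg.norm(P@(p-o)) for P,o in L]
def blobs(img,lo,hi,amin=60,amax=1e9):
    m=cv2.inRange(cv2.cvtColor(img,cv2.COLOR_RGB2HSV),lo,hi)
    n,l,s,c=cv2.connectedComponentsWithStats(m)
    return [(c[i].round(2).tolist(),s[i].tolist()) for i in range(1,n) if amin<=s[i][4]<=amax],m
E
python3 - <<'E'
from h import *
for n,pts in (("top",[(224,218),(303,238),(288,181),(320,177),(60,250),(500,209),(490,190)]),("side",[(272,280),(336,252),(367,220),(288,239),(400,162),(404,210)])):
    d=load(n+"0.npz");h=cv2.cvtColor(d["image"],cv2.COLOR_RGB2HSV)
    for u,v in pts: print(n,u,v,h[v,u],d["range_z"][v,u])
    for c,s in blobs(d["image"],(8,90,165),(20,190,255),30,900)[0]: print(c,s, plane(d,*c,.014).round(4),plane(d,*c,.007).round(4))
E
```

```text
top 224 218 [ 15 154 182] 1.4519418
top 303 238 [ 15 154 181] 1.4407603
top 288 181 [ 14 125 208] 1.4648002
top 320 177 [ 14 126 215] 1.4597288
top 60 250 [ 11 149 127] 1.4510483
top 500 209 [  0   0 255] 1.3465385
top 490 190 [105   4 134] 1.367785
[347.49, 0.57] [331, 0, 37, 2, 65] [1.1392 0.012  0.014 ] [1.143  0.0116 0.007 ]
[387.95, 0.87] [369, 0, 36, 3, 92] [ 1.1411 -0.1095  0.014 ] [ 1.1448 -0.1104  0.007 ]
[430.62, 1.31] [415, 0, 29, 4, 99] [ 1.1427 -0.2376  0.014 ] [ 1.1464 -0.2392  0.007 ]
[456.12, 1.48] [445, 0, 23, 4, 89] [ 1.1439 -0.3143  0.014 ] [ 1.1476 -0.3162  0.007 ]
[540.66, 2.48] [525, 0, 32, 6, 190] [ 1.1466 -0.5686  0.014 ] [ 1.1503 -0.5718  0.007 ]
[578.84, 2.39] [559, 0, 37, 7, 183] [ 1.1495 -0.6837  0.014 ] [ 1.1533 -0.6874  0.007 ]
[619.06, 3.56] [615, 0, 9, 8, 63] [ 1.1486 -0.8049  0.014 ] [ 1.1524 -0.8092  0.007 ]
[628.31, 3.55] [625, 0, 8, 8, 55] [ 1.1493 -0.8328  0.014 ] [ 1.153  -0.8372  0.007 ]
[490.03, 26.95] [480, 13, 32, 22, 74] [ 1.066  -0.4148  0.014 ] [ 1.0694 -0.4172  0.007 ]
[8.56, 53.53] [0, 51, 18, 7, 108] [0.9514 1.0096 0.014 ] [0.9542 1.014
[... 1871 characters left out ...]
89 0.014 ] [0.4261 0.1291 0.007 ]
side 272 280 [ 16 114 172] 1.3404881
side 336 252 [ 15 107 171] 1.460591
side 367 220 [ 16 109 180] 1.611083
side 288 239 [ 16  77 193] 1.507246
side 400 162 [ 60   6 168] 1.7727004
side 404 210 [ 45   7 138] 1.2397921
[365.99, 219.11] [358, 215, 17, 9, 112] [ 0.464  -0.0865  0.014 ] [ 0.4701 -0.0954  0.007 ]
[335.21, 250.88] [327, 246, 18, 11, 154] [0.4266 0.1271 0.014 ] [0.4324 0.1199 0.007 ]
[615.88, 276.5] [598, 247, 37, 58, 727] [-0.27  -0.329  0.014] [-0.2697 -0.3398  0.007 ]
[271.84, 278.72] [262, 273, 20, 13, 197] [0.4787 0.3538 0.014 ] [0.4849 0.3484 0.007 ]
[571.75, 391.37] [548, 377, 57, 23, 594] [-0.2952  0.172   0.014 ] [-0.2951  0.1651  0.007 ]
```

Request:
arm_command(motion=[[0.428,-0.355,-0.03,0,0,-82.85,0],[0.428,-0.355,-0.03,0,0,-82.85,0],[0.428,-0.355,-0.03,0,0,-82.85,0],[0.428,-0.355,-0.03,0,0,-82.85,0],[0.428,-0.355,-0.03,0,0,-82.85,0],[0.428,-0.355,-0.03,0,0,-82.85,0],[0.428,-0.355,-0.03,0,0,-82.85,0],[0.428,-0.355,-0.03,0,0,-82.85,0]], grip_force=12)

```text
time_s: 0.77
tool_pos: [0.3307, -0.2638, 0.2157]
eef_rot: [[0.316, 0.949, 0.0], [0.949, -0.316, -0.0], [-0.0, 0.0, -1.0]]
ft_force: [0.6, -1.4, -0.3]
grip_width: 0.0941
```

```bash
cat >> h.py <<'E'
def go(target,ang=96.8):  # tool shift/turn from the present pose to a downward pose
    from bench import readout
    o=readout.get_obs();R=np.array(o["eef_rot"]);p=np.array(o["tool_pos"])
    a=np.radians(ang);x=np.array([np.cos(a),np.sin(a),0]);z=np.array([0,0,-1.]);G=np.c_[x,np.cross(z,x),z]
    rv=np.degrees(cv2.Rodrigues(R.T@G)[0].ravel())
    print("t",round(o["time_s"],2),"pos",p.round(4),"yaw",np.degrees(np.arctan2(R[1,0],R[0,0])).round(2),"w",round(o["grip_width"],4),"f",np.round(o["ft_force"],1),"->",(R.T@(np.array(target)-p)).round(4),rv.round(2))
def wrist(name):
    from bench import readout,optics
    o=readout.get_obs();d=optics.read_camera("wrist")
    W=np.eye(4);W[:3,:3]=o["eef_rot"];W[:3,3]=o["tool_pos"]
    d["T"]=W@d["T_tool_cam"];np.savez(name+".npz",**d);cv2.imwrite(f"pics/{name}.png",d["image"][...,::-1]);return d
E
python3 -c "
from h import *
go([.463,-.0855,.23])"
```

```text
t 0.77 pos [ 0.3307 -0.2638  0.2157] yaw 71.6 w 0.0941 f [ 0.6 -1.4 -0.3] -> [ 0.2109  0.0693 -0.0143] [  0.    0.  -25.2]
```

Request:
arm_command(motion=[[0.211,0.069,-0.014,0,0,-25.2,0],[0.211,0.069,-0.014,0,0,-25.2,0],[0.211,0.069,-0.014,0,0,-25.2,0],[0.211,0.069,-0.014,0,0,-25.2,0],[0.211,0.069,-0.014,0,0,-25.2,0],[0.211,0.069,-0.014,0,0,-25.2,0],[0.211,0.069,-0.014,0,0,-25.2,0]])

```text
time_s: 1.35
tool_pos: [0.4644, -0.0855, 0.2293]
eef_rot: [[-0.116, 0.993, -0.0], [0.993, 0.116, 0.0], [0.001, -0.0, -1.0]]
ft_force: [0.2, -0.3, -0.7]
grip_width: 0.094
```

```bash
python3 -c "
from h import *
go([.463,-.0855,.029])
d=wrist('w1')
print(np.array(d['T_tool_cam']).round(3).tolist(),d['fx'],d['cx'],d['cy'])
for c,s in blobs(d['image'],(8,90,155),(20,200,255),500)[0]: print(c,s,plane(d,*c,.014).round(4))
"
```

```text
t 1.35 pos [ 0.4644 -0.0855  0.2293] yaw 96.68 w 0.094 f [ 0.2 -0.3 -0.7] -> [ 0.     -0.0013  0.2003] [-0.02 -0.03 -0.12]
[[-0.001, -0.972, -0.236, 0.069], [1.0, -0.001, 0.001, -0.0], [-0.001, -0.236, 0.972, -0.188], [0.0, 0.0, 0.0, 1.0]] 315.7971261016272 321.09565396348813 201.76679340285494
[310.4, 8.06] [286, 0, 50, 21, 755] [0.4293 0.1105 0.014 ]
[454.53, 53.56] [435, 32, 41, 44, 1393] [0.6034 0.0824 0.014 ]
[446.84, 135.56] [428, 117, 39, 38, 1153] [ 0.6142 -0.0117  0.014 ]
[321.18, 180.26] [299, 158, 46, 46, 1654] [ 0.4646 -0.0861  0.014 ]
```

View pics/w1.png

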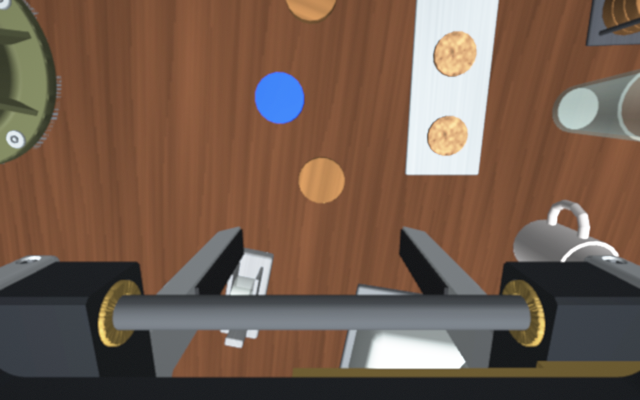

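Wrist view: the target coaster is at (321,180), pads 1 and 2 at (447,136) and (455,54), and the fingers straddle below. The fits agree with the top view to about 2 mm.

Request:
arm_command(motion=[[0,0,0.04,0,0,0,0],[0,0,0.08,0,0,0,0],[0,0,0.12,0,0,0,0],[0,0,0.15,0,0,0,0],[0,0,0.18,0,0,0,0],[0,0,0.2,0,0,0,0],[0,0,0.2,0,0,0,0],[0,0,0.2,0,0,0,0.3]])

```text
time_s: 2.07
tool_pos: [0.4625, -0.0888, 0.0296]
eef_rot: [[-0.111, 0.994, -0.002], [0.994, 0.111, 0.0], [0.001, -0.002, -1.0]]
ft_force: [-0.1, -0.7, 0.4]
grip_width: 0.0899
```

Request:
arm_command(motion=[[0,0,0,0,0,0,1],[0,0,0,0,0,0,1],[0,0,0,0,0,0,1],[0,0,0,0,0,0,1],[0,0,0,0,0,0,1]])

```text
time_s: 2.48
tool_pos: [0.4635, -0.0881, 0.0302]
eef_rot: [[-0.113, 0.994, 0.001], [0.994, 0.113, -0.0], [-0.0, 0.001, -1.0]]
ft_force: [0.2, -0.4, -0.7]
grip_width: 0.0573
```

```bash
python3 -c "
from h import *
go([.464,-.086,.13])
a=load('w1.npz');t=load('top0.npz');s=load('side0.npz')
print(two(ray(a,321.18,180.26),ray(s,365.99,219.11)),two(ray(t,378.3,226.54),ray(s,365.99,219.11)))
for p,q in (((446.84,135.56),(352.49,173.76)),((454.53,53.56),(319.66,176.97))): print(two(ray(a,*p),ray(t,*q)))
for c,b in blobs(s['image'],(8,50,165),(22,120,255),20,200)[0]: print(c,b,plane(s,*c,.014).round(4))
"
```

```text
t 2.48 pos [ 0.4635 -0.0881  0.0302] yaw 96.47 w 0.0573 f [ 0.2 -0.4 -0.7] -> [ 0.002   0.0009 -0.0998] [ 0.06  0.02 -0.33]
(array([ 0.46434265, -0.08638975,  0.01391116]), [np.float64(0.00036756303193630403), np.float64(0.00036756303193623925)]) (array([ 0.46299424, -0.08497882,  0.01520578]), [np.float64(5.367330508261624e-05), np.float64(5.367330508250249e-05)])
(array([ 0.614192  , -0.0107423 ,  0.01305019]), [np.float64(0.0010493417918845732), np.float64(0.0010493417918846703)])
(array([0.6037541 , 0.08393666, 0.01059076]), [np.float64(0.0011265822485837652), np.float64(0.0011265822485836891)])
[250.67, 204.71] [243, 201, 16, 9, 97] [0.8398 0.1194 0.014 ]
[320.0, 212.75] [314, 210, 13, 7, 73] [ 0.6122 -0.0099  0.014 ]
[365.99, 219.11] [358, 215, 17, 9, 112] [ 0.464  -0.0865  0.014 ]
[304.2, 224.63] [298, 221, 13, 8, 82] [0.6021 0.0838 0.014 ]
[287.24, 237.72] [281, 234, 14, 8, 92] [0.5909 0.1778 0.014 ]
[335.21, 250.88] [327, 246, 18, 11, 154] [0.4266 0.1271 0.014 ]
[271.84, 278.72] [262, 273, 20, 13, 197] [0.4787 0.3538 0.014 ]
```

Request:
arm_command(motion=[[0,0,-0.03,0,0,0,1],[0,0,-0.06,0,0,0,1],[0.03,0.04,-0.09,0,0,0,1],[0.05,0.08,-0.09,0,0,-0.3,1],[0.059,0.12,-0.09,0,0,-0.3,1],[0.059,0.158,-0.09,0,0,-0.3,1],[0.059,0.158,-0.09,0,0,-0.3,1],[0.059,0.158,-0.09,0,0,-0.3,1]])

```text
time_s: 3.15
tool_pos: [0.6153, -0.0106, 0.1189]
eef_rot: [[-0.119, 0.993, -0.0], [0.993, 0.119, 0.0], [0.0, -0.0, -1.0]]
ft_force: [-1.2, -0.1, -0.5]
grip_width: 0.0043
```

```bash
python3 -c "
from h import *
go([.6134,-.0104,.044])
d=wrist('w2')
for c,s in blobs(d['image'],(8,60,140),(22,200,255),500)[0]: print(c,s,plane(d,*c,.014).round(4))
"
```

```text
t 3.15 pos [ 0.6153 -0.0106  0.1189] yaw 96.85 w 0.0043 f [-1.2 -0.1 -0.5] -> [ 0.0004 -0.0019  0.0749] [-0.   -0.01  0.05]
[117.34, 22.29] [80, 0, 73, 52, 3107] [0.4276 0.1204 0.014 ]
[588.31, 27.07] [549, 0, 82, 63, 4217] [0.8211 0.1639 0.014 ]
[320.78, 94.85] [294, 66, 55, 58, 2502] [0.6038 0.0832 0.014 ]
[320.57, 199.46] [295, 175, 52, 50, 2004] [ 0.6149 -0.0109  0.014 ]
[161.0, 255.48] [131, 227, 61, 66, 2730] [ 0.4639 -0.0866  0.014 ]
```

View pics/w2.png

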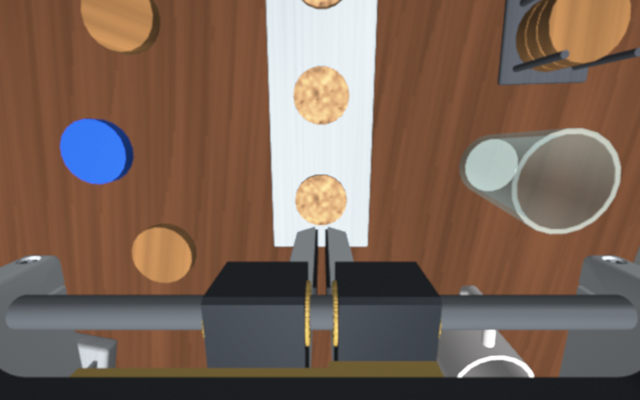

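The wrist view shows empty, shut fingers: the coaster is still at (161,255), undisturbed, so I lifted before the fingers had closed on it. I'll go back and check the width before lifting.

Request:
arm_command(motion=[[-0.014,-0.04,0,0,0,0,0],[-0.028,-0.08,0,0,0,0,0],[-0.042,-0.12,0,0,0,0,0],[-0.057,-0.159,0,0,0,0,0],[-0.057,-0.159,0,0,0,0,0],[-0.057,-0.159,0,0,0,0,0],[-0.057,-0.159,0,0,0,0,0],[-0.057,-0.159,0,0,0,0,0]])

```text
time_s: 3.87
tool_pos: [0.4629, -0.0867, 0.1199]
eef_rot: [[-0.118, 0.993, 0.001], [0.993, 0.118, -0.0], [-0.0, 0.001, -1.0]]
ft_force: [0.4, 0.7, 0.1]
grip_width: 0.051
```

Request:
arm_command(motion=[[0,0,0,0,0,0,0],[0,0,0,0,0,0,0],[0,0,0,0,0,0,0],[0,0,0,0,0,0,0],[0,0,0,0,0,0,0],[0,0,0.02,0,0,0,0]])

```text
time_s: 4.37
tool_pos: [0.4642, -0.0873, 0.102]
eef_rot: [[-0.118, 0.993, 0.005], [0.993, 0.118, -0.001], [-0.002, 0.005, -1.0]]
ft_force: [1.3, -0.3, 0.2]
grip_width: 0.0915
```

```bash
python3 -c "
from h import *
go([.4643,-.0863,.028])
d=wrist('w3')
for c,s in blobs(d['image'],(8,60,140),(22,200,255),500)[0]: print(c,s,plane(d,*c,.014).round(4))
"
```

```text
t 4.37 pos [ 0.4642 -0.0873  0.102 ] yaw 96.78 w 0.0915 f [ 1.3 -0.3  0.2] -> [ 0.0011 -0.0001  0.074 ] [ 0.27  0.11 -0.02]
[520.72, 22.04] [491, 0, 63, 51, 2670] [0.6042 0.078  0.014 ]
[127.38, 67.69] [121, 18, 15, 97, 822] [0.295  0.0072 0.014 ]
[504.8, 137.85] [477, 109, 57, 58, 2612] [ 0.6147 -0.0113  0.014 ]
[317.71, 212.27] [288, 170, 67, 124, 4113] [ 0.4625 -0.096   0.014 ]
```

Request:
arm_command(motion=[[0.001,0,0.03,0,0,0,0],[0.001,0,0.055,0,0,0,0],[0.001,0,0.074,0,0,0,0],[0.001,0,0.074,0,0,0,0.5],[0.001,0,0.074,0,0,0,1],[0.001,0,0.074,0,0,0,1],[0.001,0,0.074,0,0,0,1],[0.001,0,0.074,0,0,0,1]], grip_force=15)

```text
time_s: 5.08
tool_pos: [0.4629, -0.0861, 0.0268]
eef_rot: [[-0.118, 0.993, 0.002], [0.993, 0.118, -0.0], [-0.001, 0.002, -1.0]]
ft_force: [-0.5, 0.5, -1.0]
grip_width: 0.0637
```

Request:
arm_command(motion=[[0,0,0,0,0,0,1],[0,0,0,0,0,0,1],[0,0,0,0,0,0,1],[0,0,0,0,0,0,1]])

```text
time_s: 5.42
tool_pos: [0.4623, -0.086, 0.0257]
eef_rot: [[-0.118, 0.993, 0.0], [0.993, 0.118, -0.0], [-0.0, 0.0, -1.0]]
ft_force: [0.1, 0.0, -0.1]
grip_width: 0.0375
```

```bash
python3 -c "
from h import *
go([.4643,-.0863,.03])
d=wrist('w4')
for c,s in blobs(d['image'],(8,60,140),(22,200,255),500)[0]: print(c,s,plane(d,*c,.014).round(4))
"
```

```text
t 5.42 pos [ 0.4623 -0.086   0.0257] yaw 96.76 w 0.0375 f [ 0.1  0.  -0.1] -> [-0.0006  0.002  -0.0043] [ 0.01  0.   -0.04]
[603.2, 8.54] [570, 0, 70, 22, 1148] [0.6055 0.0647 0.014 ]
[578.07, 145.24] [537, 106, 82, 79, 4987] [ 0.6149 -0.0111  0.014 ]
[322.33, 231.82] [280, 189, 90, 104, 5547] [ 0.4631 -0.0864  0.014 ]
```

View pics/w4.png

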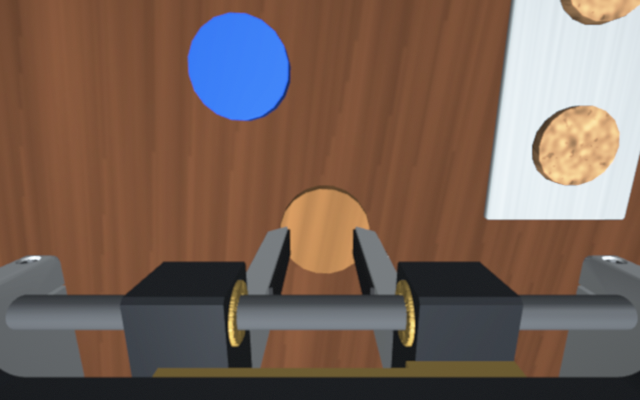

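```bash
python3 -c "
from h import *
d=load('w4.npz');r=d['range_z']
for u,v in [(270,235),(283,232),(277,231),(265,245),(360,232),(368,235),(380,250),(320,215),(320,260),(322,190),(220,60),(100,250),(285,245),(357,245)]:
    z=r[v,u];p=z*np.array([(u-d['cx'])/d['fx'],(v-d['cy'])/d['fy'],1]);T=d['T'];Tt=d['T_tool_cam']
    print(u,v,z,(T[:3,:3]@p+T[:3,3]).round(4),(Tt[:3,:3]@p+Tt[:3,3]).round(4))
"
```

```text
270 235 0.17339462 [ 0.4331 -0.0793  0.0495] [ 0.01   -0.0282 -0.0238]
283 232 0.17715113 [ 0.4397 -0.0782  0.0456] [ 0.0104 -0.0215 -0.0199]
277 231 0.18006489 [ 0.436  -0.079   0.0427] [ 0.01   -0.0253 -0.017 ]
265 245 0.1585461 [ 0.433  -0.0792  0.0648] [ 0.0102 -0.0283 -0.0391]
360 232 0.17636718 [ 0.4825 -0.0729  0.0464] [ 0.0106  0.0216 -0.0207]
368 235 0.17262597 [ 0.4864 -0.0728  0.0503] [ 0.0102  0.0255 -0.0246]
380 250 0.15175043 [ 0.489  -0.0724  0.0718] [ 0.0103  0.0282 -0.0461]
320 215 0.20651458 [ 0.4601 -0.0746  0.0151] [ 0.0115 -0.0008  0.0106]
320 260 0.21400742 [ 0.4638 -0.1061  0.0151] [-0.0202 -0.0009  0.0106]
322 190 0.2035403 [ 0.4595 -0.0581  0.0142] [0.028  0.0005 0.0115]
220 60 0.18489578 [0.391  0.012  0.0144] [ 0.1057 -0.0592  0.0113]
100 250 0.22783116 [ 0.306  -0.1235  0.0004] [-0.0189 -0.1596  0.0253]
285 245 0.1615666 [ 0.4427 -0.0792  0.062 ] [ 0.009  -0.0186 -0.0362]
357 245 0.16673705 [ 0.4801 -0.0767  0.0572] [ 0.0071  0.0188 -0.0314]
```

The wrist view shows the fingers shutting over the coaster at (325,230). The depth puts the visible fingertips about 12 mm behind the TCP, not 25 mm ahead. I'll check that from the side camera before going lower.

```bash
python3 -c "
from h import *
from bench import optics
d=optics.read_camera('side');np.savez('side1.npz',**d)
w=np.linalg.inv(d['T'])
for z in (.0,.025,.038,.06):
  p=w@np.array([.4623,-.086,z,1]);print(z,d['fx']*p[0]/p[2]+d['cx'],d['fy']*p[1]/p[2]+d['cy'])
im=d['image'][150:250,300:440,::-1];cv2.imwrite('pics/s1.png',cv2.resize(im,None,fx=5.5,fy=5.5,interpolation=cv2.INTER_CUBIC))
"
```

```text
0.0 366.06412175718367 222.66878039582065
0.025 366.4661441615996 216.72132263141555
0.038 366.6777834959209 213.5903627935132
0.06 367.0400552046086 208.23097072234285
```

View pics/s1.png

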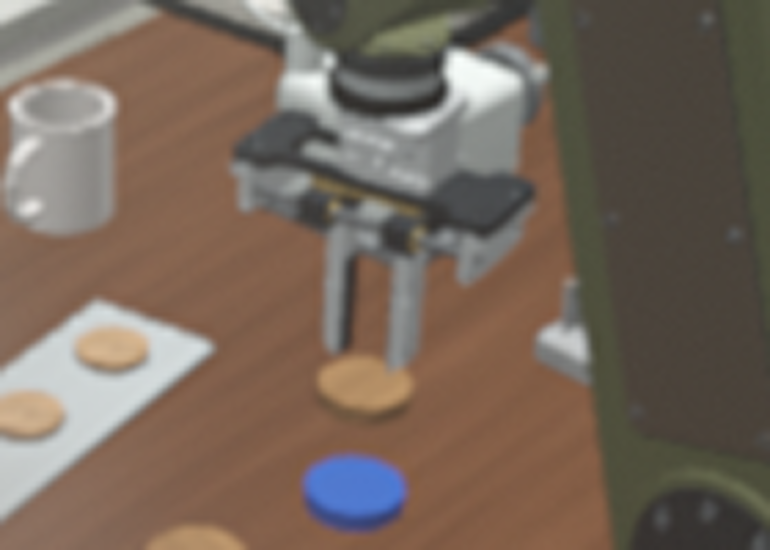

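The side view confirms it: the tips, at about (371,358) in the crop, hover some 35 mm above the desk. The real fingertips are therefore about 10 mm behind the reported TCP. I'll open and descend under guard.

Request:
arm_command(motion=[[0,0.001,0,0,0,0,0],[0,0.001,0,0,0,0,0],[0,0.001,0,0,0,0,0],[0,0.001,0,0,0,0,0],[0,0.001,0,0,0,0,0],[0,0.001,0,0,0,0,0],[0,0.001,0,0,0,0,0],[0,0.001,0,0,0,0,0]])

```text
time_s: 6.18
tool_pos: [0.4632, -0.0858, 0.0256]
eef_rot: [[-0.118, 0.993, -0.0], [0.993, 0.118, 0.0], [0.0, -0.0, -1.0]]
ft_force: [-0.3, 0.1, 0.2]
grip_width: 0.0794
```

Request:
arm_command(motion=[[0,0,0.008,0,0,0,0],[0,0,0.016,0,0,0,0],[0,0,0.022,0,0,0,0],[0,0,0.022,0,0,0,0]])

```text
time_s: 6.52
tool_pos: [0.4623, -0.0856, 0.0019]
eef_rot: [[-0.118, 0.993, -0.002], [0.993, 0.118, 0.001], [0.001, -0.002, -1.0]]
ft_force: [-1.1, -0.3, 0.4]
grip_width: 0.0938
```

```bash
cat >> h.py <<'E'
def tips(d):  # depth points on the fingers' front faces (tool x 5..14 mm): lowest tool z on each side
    v,u=np.mgrid[0:400,0:640];z=d["range_z"];P=np.stack([(u-d["cx"])/d["fx"]*z,(v-d["cy"])/d["fy"]*z,z],-1)
    Q=P@d["T_tool_cam"][:3,:3].T+d["T_tool_cam"][:3,3];W=Q@d["W"][:3,:3].T+d["W"][:3,3]
    for s in (-1,1):
        m=(z>0)&(Q[...,0]>.004)&(Q[...,0]<.014)&(Q[...,1]*s>.003)&(Q[...,1]*s<.062)&(Q[...,2]>-.06)&(W[...,2]>.018)
        print("side",s,"n",m.sum(),"tip tool z",np.percentile(Q[m][:,2],[50,98,99.8]).round(4),"y",np.percentile(Q[m][:,1],[2,98]).round(4))
E
python3 -c "
from h import *
go([.464,-.0863,0])
d=wrist('w5');d['W']=d['T']@np.linalg.inv(d['T_tool_cam']);tips(d)
e=load('w4.npz');e['W']=e['T']@np.linalg.inv(e['T_tool_cam']);tips(e)
"
```

```text
t 6.52 pos [ 0.4623 -0.0856  0.0019] yaw 96.76 w 0.0938 f [-1.1 -0.3  0.4] -> [-0.0009  0.0016  0.0019] [-0.14 -0.05 -0.04]
side -1 n 1090 tip tool z [-0.0424 -0.0172 -0.016 ] y [-0.0583 -0.0466]
side 1 n 1077 tip tool z [-0.0428 -0.0178 -0.0164] y [0.0468 0.0584]
side -1 n 971 tip tool z [-0.0412 -0.0113 -0.0088] y [-0.0302 -0.0186]
side 1 n 969 tip tool z [-0.0413 -0.0118 -0.0089] y [0.0187 0.0304]
```

Request:
arm_command(motion=[[0,0.001,0.004,0,0,0,0],[0,0.001,0.007,0,0,0,0],[0,0.001,0.007,0,0,0,0.3],[0,0.001,0.007,0,0,0,1],[0,0.001,0.007,0,0,0,1],[0,0.001,0.007,0,0,0,1],[0,0.001,0.007,0,0,0,1],[0,0.001,0.007,0,0,0,1]])

```text
time_s: 7.23
tool_pos: [0.4643, -0.0857, -0.0033]
eef_rot: [[-0.118, 0.993, 0.0], [0.993, 0.118, -0.0], [-0.0, 0.0, -1.0]]
ft_force: [-0.8, -0.2, 1.1]
grip_width: 0.0594
```

Request:
arm_command(motion=[[0,0,0,0,0,0,1],[0,0,0,0,0,0,1],[0,0,0,0,0,0,1]])

```text
time_s: 7.48
tool_pos: [0.4643, -0.0857, -0.0033]
eef_rot: [[-0.118, 0.993, 0.0], [0.993, 0.118, -0.0], [-0.0, 0.0, -1.0]]
ft_force: [-1.4, -0.6, 2.4]
grip_width: 0.0597
```

Request:
arm_command(motion=[[0,0,-0.03,0,0,0,1],[0,0,-0.055,0,0,0,1],[0.014,0.04,-0.055,0,0,0,1],[0.028,0.08,-0.055,0,0,0,1],[0.043,0.12,-0.055,0,0,0,1],[0.0565,0.158,-0.055,0,0,0,1],[0.0565,0.158,-0.055,0,0,0,1],[0.0565,0.158,-0.055,0,0,0,1]])

```text
time_s: 8.15
tool_pos: [0.615, -0.01, 0.0505]
eef_rot: [[-0.119, 0.993, -0.001], [0.993, 0.119, 0.0], [0.0, -0.001, -1.0]]
ft_force: [-0.4, -0.6, -2.0]
grip_width: 0.0594
```

```bash
python3 -c "
from h import *
go([.6149,-.0109,.0112])
d=wrist('w6')
T=d['T'];W=T@np.linalg.inv(d['T_tool_cam'])
for c,s in blobs(d['image'],(8,60,140),(22,200,255),500)[0]: print(c,s,plane(d,*c,.014).round(4),plane(d,*c,.07).round(4))
"
```

```text
t 8.15 pos [ 0.615  -0.01    0.0505] yaw 96.86 w 0.0594 f [-0.4 -0.6 -2. ] -> [-0.0009 -0.0001  0.0393] [-0.07 -0.01  0.06]
[54.12, 11.39] [11, 0, 83, 29, 1731] [0.4292 0.1079 0.014 ] [0.4735 0.0955 0.07  ]
[321.24, 86.2] [285, 48, 73, 77, 4375] [0.6038 0.0834 0.014 ] [0.6045 0.0771 0.07  ]
[321.15, 247.0] [271, 199, 102, 96, 7763] [ 0.6174 -0.031   0.014 ] [ 0.6148 -0.0088  0.07  ]
```

View pics/w6.png

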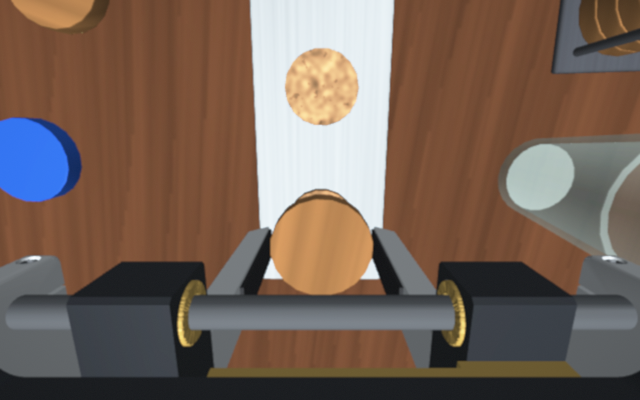

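The coaster at (321,247) is held level, nearly centred over pad 1. Placing it.

Request:
arm_command(motion=[[-0.001,0,0.02,0,0,0,1],[-0.001,0,0.034,0,0,0,1],[-0.001,0,0.039,0,0,0,1],[-0.001,0,0.039,0,0,0,1]])

```text
time_s: 8.53
tool_pos: [0.6132, -0.0126, 0.0118]
eef_rot: [[-0.117, 0.993, -0.002], [0.993, 0.117, 0.0], [0.0, -0.002, -1.0]]
ft_force: [-0.4, -0.5, 0.2]
grip_width: 0.0599
```

Request:
arm_command(motion=[[0,0,0,0,0,0,0.2],[0,0,0,0,0,0,0],[0,0,0,0,0,0,0],[0,0,0,0,0,0,0],[0,0,0,0,0,0,0],[0,0,-0.03,0,0,0,0],[0,0,-0.07,0,0,0,0],[0,0,-0.11,0,0,0,0]])

```text
time_s: 9.2
tool_pos: [0.6139, -0.0119, 0.1235]
eef_rot: [[-0.118, 0.993, -0.002], [0.993, 0.118, 0.0], [0.0, -0.002, -1.0]]
ft_force: [0.5, 0.2, 0.8]
grip_width: 0.0939
```

```bash
python3 -c "
from h import *
go([.4266,.1285,.12])
d=wrist('w7')
for c,s in blobs(d['image'],(8,60,140),(22,200,255),500)[0]: print(c,s,plane(d,*c,.014).round(4),plane(d,*c,.028).round(4))
"
```

```text
t 9.2 pos [ 0.6139 -0.0119  0.1235] yaw 96.77 w 0.0939 f [0.5 0.2 0.8] -> [ 0.1615 -0.1695  0.0039] [-0.11 -0.02 -0.03]
[122.5, 22.45] [86, 0, 71, 52, 3074] [0.4276 0.1208 0.014 ] [0.436  0.1178 0.028 ]
[586.05, 26.68] [547, 0, 81, 62, 4087] [0.8208 0.1639 0.014 ] [0.8107 0.1588 0.028 ]
[322.62, 94.03] [296, 66, 54, 57, 2431] [0.6039 0.0832 0.014 ] [0.604 0.082 0.028]
[321.18, 201.8] [290, 171, 63, 62, 3086] [ 0.6142 -0.0155  0.014 ] [ 0.6138 -0.0122  0.028 ]
```

Request:
arm_command(motion=[[0.029,-0.029,0,0,0,0,0],[0.058,-0.058,0,0,0,0,0],[0.087,-0.087,0,0,0,0,0],[0.116,-0.116,0,0,0,0,0],[0.145,-0.145,0,0,0,0,0],[0.1615,-0.1695,0,0,0,0,0],[0.1615,-0.1695,0,0,0,0,0],[0.1615,-0.1695,0,0,0,0,0]])

```text
time_s: 9.92
tool_pos: [0.4269, 0.1291, 0.1232]
eef_rot: [[-0.12, 0.993, 0.001], [0.993, 0.12, 0.0], [0.0, 0.001, -1.0]]
ft_force: [-0.8, -0.3, 0.2]
grip_width: 0.0942
```

```bash
python3 -c "
from h import *
d=wrist('w8')
B=[(c,s,plane(d,*c,.014)) for c,s in blobs(d['image'],(8,60,140),(22,200,255),500)[0]]
for b in B: print(b)
p=min(B,key=lambda b:np.hypot(*(b[2][:2]-[.4266,.128])))[2]
go([p[0],p[1],-.0033])
"
```

```text
([257.06, 82.44], [250, 3, 16, 169, 911], array([0.35811286, 0.22691573, 0.014     ]))
([128.53, 154.48], [126, 56, 7, 197, 609], array([0.24362796, 0.14933142, 0.014     ]))
([179.38, 213.57], [166, 134, 31, 145, 2910], array([0.29148647, 0.09736891, 0.014     ]))
([500.84, 169.08], [475, 144, 53, 51, 2108], array([0.59250383, 0.1773007 , 0.014     ]))
([320.92, 199.64], [289, 169, 64, 62, 3001], array([0.42703334, 0.12762689, 0.014     ]))
([486.89, 261.61], [464, 240, 49, 45, 1581], array([0.60228582, 0.08335803, 0.014     ]))
t 9.97 pos [0.4277 0.1286 0.1231] yaw 96.81 w 0.0936 f [0.5 0.2 0.4] -> [-0.0009 -0.0009  0.1264] [ 0.08 -0.    0.01]
```

Request:
arm_command(motion=[[-0.001,0,0.04,0,0,0,0],[-0.001,0,0.08,0,0,0,0],[-0.001,0,0.11,0,0,0,0],[-0.001,0,0.122,0,0,0,0],[-0.001,0,0.126,0,0,0,0.3],[-0.001,0,0.126,0,0,0,1],[-0.001,0,0.126,0,0,0,1],[-0.001,0,0.126,0,0,0,1]])

```text
time_s: 10.63
tool_pos: [0.4284, 0.1274, -0.0023]
eef_rot: [[-0.117, 0.993, 0.002], [0.993, 0.117, 0.0], [0.0, 0.002, -1.0]]
ft_force: [0.5, -0.0, 0.5]
grip_width: 0.0712
```

Request:
arm_command(motion=[[0,0,0,0,0,0,1],[0,0,0,0,0,0,1],[0,0,0,0,0,0,1],[0,0,0,0,0,0,1],[0,0,0,0,0,0,1]])

```text
time_s: 11.05
tool_pos: [0.428, 0.1275, -0.0025]
eef_rot: [[-0.118, 0.993, 0.002], [0.993, 0.118, 0.0], [0.0, 0.002, -1.0]]
ft_force: [-0.5, -0.6, 7.7]
grip_width: 0.0595
```

```bash
python3 -c "
from h import *
go([.6037,.0833,.05])
"
```

```text
t 11.05 pos [ 0.428   0.1275 -0.0025] yaw 96.77 w 0.0595 f [-0.5 -0.6  7.7] -> [-0.0646  0.1693 -0.0523] [ 0.1  -0.   -0.03]
```

Request:
arm_command(motion=[[0,0,-0.03,0,0,0,1],[0,0,-0.053,0,0,0,1],[-0.015,0.04,-0.053,0,0,0,1],[-0.03,0.078,-0.053,0,0,0,1],[-0.045,0.116,-0.053,0,0,0,1],[-0.06,0.15,-0.053,0,0,0,1],[-0.0645,0.1693,-0.053,0,0,0,1],[-0.0645,0.1693,-0.053,0,0,0,1]])

```text
time_s: 11.72
tool_pos: [0.6059, 0.0822, 0.0494]
eef_rot: [[-0.116, 0.993, 0.001], [0.993, 0.116, 0.0], [-0.0, 0.001, -1.0]]
ft_force: [0.4, 0.2, -0.9]
grip_width: 0.0596
```

```bash
python3 -c "
from h import *
d=wrist('w9')
for c,s in blobs(d['image'],(8,60,140),(22,200,255),500)[0]: print(c,s,plane(d,*c,.014).round(4),plane(d,*c,.067).round(4))
go([.6037,.0833,.0118])
"
```

```text
[318.09, 82.19] [282, 44, 73, 78, 4459] [0.5927 0.1777 0.014 ] [0.5938 0.1713 0.067 ]
[622.87, 160.35] [601, 116, 39, 88, 2728] [0.8127 0.151  0.014 ] [0.7617 0.1508 0.067 ]
[321.05, 244.96] [270, 197, 103, 97, 7665] [0.608  0.0632 0.014 ] [0.6055 0.0839 0.067 ]
[317.26, 348.03] [280, 330, 76, 39, 2728] [ 0.6154 -0.0266  0.014 ] [0.6111 0.0154 0.067 ]
t 11.77 pos [0.6039 0.0828 0.0491] yaw 96.71 w 0.0596 f [-0.7 -0.5 -0.7] -> [ 0.0005 -0.0002  0.0373] [-0.01 -0.   -0.09]
```

Request:
arm_command(motion=[[0,-0.001,0.02,0,0,0,1],[0,-0.001,0.033,0,0,0,1],[0,-0.001,0.038,0,0,0,1],[0,-0.001,0.038,0,0,0,1]])

```text
time_s: 12.1
tool_pos: [0.6008, 0.0835, 0.0107]
eef_rot: [[-0.118, 0.993, -0.002], [0.993, 0.118, -0.0], [0.0, -0.002, -1.0]]
ft_force: [-0.2, 0.1, -0.9]
grip_width: 0.0595
```

Request:
arm_command(motion=[[0,0,0,0,0,0,0.2],[0,0,0,0,0,0,0],[0,0,0,0,0,0,0],[0,0,0,0,0,0,0],[0,0,0,0,0,0,0],[0,0,-0.03,0,0,0,0],[0,0,-0.07,0,0,0,0],[0,0,-0.11,0,0,0,0]])

```text
time_s: 12.77
tool_pos: [0.6014, 0.0831, 0.1224]
eef_rot: [[-0.118, 0.993, -0.002], [0.993, 0.118, -0.0], [0.0, -0.002, -1.0]]
ft_force: [0.9, 0.7, 0.8]
grip_width: 0.0939
```

```bash
python3 -c "
from h import *
d=wrist('w10')
for c,s in blobs(d['image'],(8,60,140),(22,200,255),500)[0]: print(c,s,plane(d,*c,.014).round(4),plane(d,*c,.028).round(4))
go([.479,.354,.12])
"
```

```text
[324.17, 94.93] [297, 67, 55, 57, 2446] [0.5928 0.1775 0.014 ] [0.5929 0.1763 0.028 ]
[566.68, 148.03] [530, 111, 74, 75, 4235] [0.8217 0.1574 0.014 ] [0.8109 0.1571 0.028 ]
[321.11, 200.28] [290, 169, 64, 63, 3119] [0.6014 0.0812 0.014 ] [0.6011 0.0845 0.028 ]
[322.47, 283.9] [294, 270, 58, 25, 1149] [ 0.6132 -0.0067  0.014 ] [0.6123 0.0008 0.028 ]
t 12.82 pos [0.6048 0.0835 0.1318] yaw 96.77 w 0.0938 f [1.1 0.2 7.7] -> [ 0.2835 -0.0932  0.0107] [ 0.59  0.02 -0.03]
```

Request:
arm_command(motion=[[0.038,-0.012,0,0,0,0,0],[0.076,-0.024,0,0,0,0,0],[0.114,-0.036,0,0,0,0,0],[0.152,-0.048,0,0,0,0,0],[0.19,-0.06,0,0,0,0,0],[0.228,-0.073,0,0,0,0,0],[0.266,-0.087,0,0,0,0,0],[0.2835,-0.093,0,0,0,0,0]])

```text
time_s: 13.48
tool_pos: [0.4741, 0.3573, 0.1216]
eef_rot: [[-0.12, 0.993, 0.0], [0.993, 0.12, 0.001], [0.001, 0.0, -1.0]]
ft_force: [-0.3, -0.6, 0.7]
grip_width: 0.0943
```

Request:
arm_command(motion=[[0,0,0,0,0,0,0],[0,0,0,0,0,0,0]])

```text
time_s: 13.65
tool_pos: [0.476, 0.3542, 0.1215]
eef_rot: [[-0.12, 0.993, 0.0], [0.993, 0.12, -0.0], [-0.0, 0.0, -1.0]]
ft_force: [-0.5, -0.2, -0.1]
grip_width: 0.0943
```

```bash
python3 -c "
from h import *
from bench import optics
d=wrist('w11')
B=[(c,s,plane(d,*c,.014).round(4)) for c,s in blobs(d['image'],(8,60,140),(22,200,255),1500)[0]]
for b in B: print(b)
p=min(B,key=lambda b:np.hypot(*(b[2][:2]-[.479,.354])))[2]
go([p[0],p[1],-.0033])
t=optics.read_camera('top')
for c,s in blobs(t['image'],(8,90,165),(20,190,255),30,900)[0]:
  if c[1]>150: print(c,s, plane(t,*c,.014).round(4),plane(t,*c,.028).round(4))
"
```

```text
([313.39, 129.24], [0, 0, 640, 295, 161025], array([0.4614, 0.4178, 0.014 ]))
([337.26, 357.38], [172, 330, 468, 47, 11631], array([0.5149, 0.1791, 0.014 ]))
t 13.7 pos [0.4766 0.3533 0.1215] yaw 96.78 w 0.0934 f [ 0.9 -0.3  0.8] -> [ 0.0658 -0.0075  0.1247] [-0.    0.01 -0.02]
[353.55, 173.22] [344, 164, 20, 19, 305] [ 0.6153 -0.0127  0.014 ] [ 0.6129 -0.0118  0.028 ]
[319.57, 176.95] [310, 168, 20, 19, 304] [0.6024 0.0849 0.014 ] [0.6002 0.0849 0.028 ]
[286.94, 180.1] [279, 172, 17, 17, 213] [0.5913 0.1785 0.014 ] [0.5891 0.1776 0.028 ]
[230.53, 214.49] [226, 209, 8, 14, 51] [0.4889 0.3364 0.014 ] [0.4877 0.334  0.028 ]
```

```bash
python3 -c "
from h import *
d=load('w11.npz');h=cv2.cvtColor(d['image'],cv2.COLOR_RGB2HSV)
print(h[200,320],h[100,320],h[200,250],h[200,400],h[50,100])
g=cv2.GaussianBlur(d['image'],(0,0),2)
for v0 in (175,185,195):
  B=[(c,s,plane(d,*c,.014).round(4)) for c,s in blobs(g,(8,60,v0),(22,220,255),1500)[0]]
  for b in B: print(v0,b)
"
```

```text
[ 18 125 244] [ 11 136 189] [ 11 134 175] [ 11 136 182] [ 11 137 166]
175 ([73.54, 146.86], [53, 0, 45, 259, 4411], array([0.2433, 0.3757, 0.014 ]))
175 ([235.33, 134.34], [110, 0, 268, 292, 53470], array([0.3909, 0.4048, 0.014 ]))
175 ([459.77, 158.07], [428, 0, 75, 260, 5180], array([0.5998, 0.408 , 0.014 ]))
175 ([409.28, 171.12], [378, 24, 55, 267, 4077], array([0.5553, 0.3903, 0.014 ]))
175 ([373.81, 184.01], [354, 26, 45, 266, 2739], array([0.5241, 0.3742, 0.014 ]))
175 ([566.75, 161.38], [516, 32, 124, 226, 6991], array([0.6998, 0.4169, 0.014 ]))
175 ([50.76, 186.57], [41, 119, 20, 136, 1763], array([0.2194, 0.3353, 0.014 ]))
175 ([17.17, 222.38], [0, 169, 42, 96, 2400], array([0.1839, 0.2952, 0.014 ]))
185 ([295.07, 168.77], [246, 0, 112, 286, 11589], array([0.4484, 0.3798, 0.014 ]))
185 ([223.03, 130.02], [213, 8, 21, 221, 2330], array([0.3796, 0.4073, 0.014 ]))
185 ([195.76, 170.1], [186, 53, 24, 207, 3204], array([0.3559, 0.3675, 0.014 ]))
195 ([318.6, 187.65], [291, 90, 66, 147, 4362], array([0.4724, 0.3645, 0.014 ]))
```

```bash
python3 -c "
from h import *
d=load('w11.npz')
for c,s in blobs(d['image'],(14,60,195),(22,220,255),1000)[0]: print(c,s,plane(d,*c,.014).round(4)); p=plane(d,*c,.014)
go([p[0],p[1],-.0033])
"
```

```text
[324.73, 199.39] [294, 170, 62, 60, 2943] [0.4796 0.3538 0.014 ]
t 13.75 pos [0.4769 0.3528 0.1215] yaw 96.72 w 0.0944 f [-0.3 -0.3  0.3] -> [0.0006 0.0028 0.1248] [ 0.    0.01 -0.08]
```

Request:
arm_command(motion=[[0.001,0.0025,0.04,0,0,0,0],[0.001,0.0025,0.08,0,0,0,0],[0.001,0.0025,0.11,0,0,0,0],[0.001,0.0025,0.12,0,0,0,0],[0.001,0.0025,0.1245,0,0,0,0.3],[0.001,0.0025,0.1245,0,0,0,1],[0.001,0.0025,0.1245,0,0,0,1],[0.001,0.0025,0.1245,0,0,0,1]])

```text
time_s: 14.42
tool_pos: [0.4798, 0.3555, -0.0008]
eef_rot: [[-0.118, 0.993, 0.003], [0.993, 0.118, 0.002], [0.001, 0.003, -1.0]]
ft_force: [0.0, 0.5, -0.8]
grip_width: 0.0705
```

Request:
arm_command(motion=[[0,0,0,0,0,0,1],[0,0,0,0,0,0,1],[0,0,0,0,0,0,1],[0,0,0,0,0,0,1],[0,0,0,0,0,0,1]])

```text
time_s: 14.83
tool_pos: [0.4793, 0.3554, -0.0016]
eef_rot: [[-0.118, 0.993, 0.002], [0.993, 0.118, 0.001], [0.001, 0.002, -1.0]]
ft_force: [-1.3, -0.4, 6.8]
grip_width: 0.0592
```

```bash
python3 -c "
from h import *
go([.5928,.1775,.05])
"
```

```text
t 14.83 pos [ 0.4793  0.3554 -0.0016] yaw 96.77 w 0.0592 f [-1.3 -0.4  6.8] -> [-0.19    0.0918 -0.0516] [ 0.1  -0.04 -0.03]
```

Request:
arm_command(motion=[[0,0,-0.03,0,0,0,1],[-0.01,0.005,-0.052,0,0,0,1],[-0.046,0.022,-0.052,0,0,0,1],[-0.082,0.04,-0.052,0,0,0,1],[-0.118,0.057,-0.052,0,0,0,1],[-0.154,0.074,-0.052,0,0,0,1],[-0.19,0.0918,-0.052,0,0,0,1],[-0.19,0.0918,-0.052,0,0,0,1]])

```text
time_s: 15.5
tool_pos: [0.5953, 0.1717, 0.0496]
eef_rot: [[-0.113, 0.994, 0.002], [0.994, 0.113, -0.001], [-0.001, 0.002, -1.0]]
ft_force: [-0.8, -0.4, 0.2]
grip_width: 0.0591
```

Request:
arm_command(motion=[[0,0,0,0,0,0,1],[0,0,0,0,0,0,1]])

```text
time_s: 15.67
tool_pos: [0.592, 0.1776, 0.0492]
eef_rot: [[-0.118, 0.993, -0.0], [0.993, 0.118, 0.0], [0.0, -0.0, -1.0]]
ft_force: [-0.2, 1.3, 0.2]
grip_width: 0.0597
```

```bash
python3 -c "
from h import *
d=wrist('w12')
for c,s in blobs(d['image'],(8,60,140),(22,200,255),1500,20000)[0]: print(c,s,plane(d,*c,.028).round(4),plane(d,*c,.067).round(4))
go([.5928,.1775,.0125])
"
```

```text
[321.18, 244.9] [271, 189, 102, 106, 7958] [0.5936 0.1642 0.028 ] [0.5917 0.1794 0.067 ]
[358.67, 357.68] [208, 330, 371, 46, 8505] [0.6333 0.0751 0.028 ] [0.6241 0.1069 0.067 ]
t 15.72 pos [0.5918 0.1782 0.0492] yaw 96.82 w 0.0595 f [-0.4  0.7 -0. ] -> [-0.0008  0.0009  0.0367] [-0.   -0.01  0.02]
```

Request:
arm_command(motion=[[-0.001,0.002,0.018,0,0,0,1],[-0.001,0.002,0.031,0,0,0,1],[-0.001,0.002,0.037,0,0,0,1],[-0.001,0.002,0.037,0,0,0,1],[-0.001,0.002,0.037,0,0,0,1],[-0.001,0.002,0.037,0,0,0,1]])

```text
time_s: 16.22
tool_pos: [0.5942, 0.1769, 0.0123]
eef_rot: [[-0.118, 0.993, 0.0], [0.993, 0.118, 0.0], [0.0, 0.0, -1.0]]
ft_force: [0.2, 1.2, 0.4]
grip_width: 0.0597
```

Request:
arm_command(motion=[[0,0,0,0,0,0,0.2],[0,0,0,0,0,0,0],[0,0,0,0,0,0,0],[0,0,0,0,0,0,0],[0,0,0,0,0,0,0],[0,0,-0.03,0,0,0,0],[0,0,-0.07,0,0,0,0],[0,0,-0.11,0,0,0,0]])

```text
time_s: 16.88
tool_pos: [0.5937, 0.1762, 0.1228]
eef_rot: [[-0.118, 0.993, -0.002], [0.993, 0.118, -0.001], [-0.0, -0.002, -1.0]]
ft_force: [0.6, -0.1, 0.8]
grip_width: 0.0943
```

Request:
arm_command(motion=[[0,0,-0.04,0,0,0,0],[-0.03,0,-0.08,0,0,0,0],[-0.065,0,-0.1,0,0,0,0],[-0.095,0,-0.1,0,0,0,0],[-0.095,0,-0.1,0,0,0,0],[-0.095,0,-0.1,0,0,0,0]])

```text
time_s: 17.38
tool_pos: [0.6057, 0.0806, 0.2224]
eef_rot: [[-0.115, 0.993, 0.001], [0.993, 0.115, 0.0], [-0.0, 0.001, -1.0]]
ft_force: [-0.0, -0.4, 1.0]
grip_width: 0.094
```

```bash
python3 -c "
from h import *
from bench import optics
d=wrist('w13')
for c,s in blobs(d['image'],(14,60,150),(22,220,255),700,20000)[0]: print(c,s,plane(d,*c,.028).round(4))
t=optics.read_camera('top')
np.savez('top2.npz',**t)
for c,s in blobs(t['image'],(8,90,165),(20,190,255),30,900)[0]:
  if c[1]>150: print(c,s, plane(t,*c,.014).round(4),plane(t,*c,.028).round(4))
go([0.4,-.3,.28])
"
```

```text
[628.8, 61.46] [614, 32, 26, 55, 877] [0.9344 0.2576 0.028 ]
[320.72, 101.35] [296, 76, 50, 52, 2025] [0.5946 0.1752 0.028 ]
[606.15, 134.24] [583, 86, 47, 99, 1719] [0.9353 0.177  0.028 ]
[495.47, 138.48] [470, 112, 53, 54, 2207] [0.8059 0.1571 0.028 ]
[317.56, 179.27] [294, 156, 48, 47, 1727] [0.6012 0.0841 0.028 ]
[577.85, 222.22] [558, 185, 40, 76, 1276] [0.9353 0.0671 0.028 ]
[319.0, 253.26] [297, 233, 45, 42, 1458] [ 0.6139 -0.0122  0.028 ]
[358.59, 173.11] [354, 164, 10, 20, 123] [ 0.6159 -0.0272  0.014 ] [ 0.6136 -0.0261  0.028 ]
[286.24, 178.4] [278, 169, 17, 19, 264] [0.5962 0.1806 0.014 ] [0.594  0.1797 0.028 ]
t 17.48 pos [0.6053 0.0826 0.2217] yaw 96.77 w 0.0943 f [-0.7  0.3 -0.9] -> [-0.3557 -0.249  -0.0582] [-0.04 -0.01 -0.03]
```

View pics/w13.png

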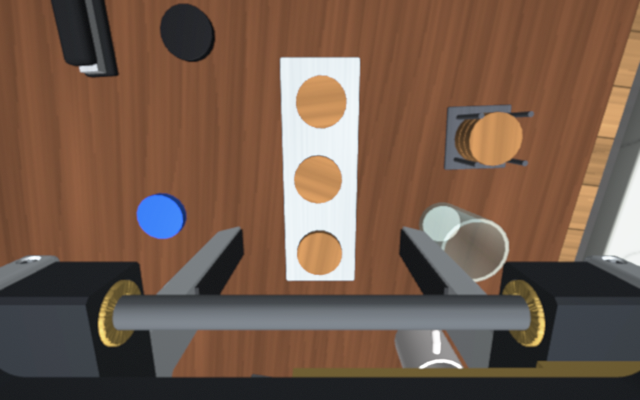

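Wrist view: the coasters lie on all three pads at (321,101), (318,179) and (319,253). The middle one sits about 2.7 mm off the row line. The gripper is now on that line, so I'll re-centre it with a light close and open.

Request:
arm_command(motion=[[0,-0.0005,0.04,0,0,0,0],[0,-0.0005,0.08,0,0,0,0],[0,-0.0005,0.12,0,0,0,0],[0,-0.0005,0.16,0,0,0,0],[0,-0.0005,0.19,0,0,0,0],[0,-0.0005,0.204,0,0,0,0],[0,-0.0005,0.207,0,0,0,0],[0,-0.0005,0.207,0,0,0,0.3]], grip_force=6)

```text
time_s: 18.15
tool_pos: [0.6044, 0.083, 0.0142]
eef_rot: [[-0.119, 0.993, -0.002], [0.993, 0.119, -0.0], [0.0, -0.002, -1.0]]
ft_force: [0.3, -0.2, 1.1]
grip_width: 0.0902
```

Request:
arm_command(motion=[[0,0,0,0,0,0,0.3],[0,0,0,0,0,0,0.34],[0,0,0,0,0,0,0.35],[0,0,0,0,0,0,0.37],[0,0,0,0,0,0,0.38],[0,0,0,0,0,0,0.38]])

```text
time_s: 18.65
tool_pos: [0.6053, 0.0821, 0.0158]
eef_rot: [[-0.118, 0.993, 0.001], [0.993, 0.118, 0.0], [0.0, 0.001, -1.0]]
ft_force: [-2.0, 0.4, 5.1]
grip_width: 0.059
```

Request:
arm_command(motion=[[0,0,0,0,0,0,0.2],[0,0,0,0,0,0,0],[0,0,0,0,0,0,0],[0,0,0,0,0,0,0],[0,0,0,0,0,0,0],[0,0,-0.04,0,0,0,0],[0,0,-0.08,0,0,0,0],[0,0,-0.12,0,0,0,0]])

```text
time_s: 19.32
tool_pos: [0.6046, 0.082, 0.1363]
eef_rot: [[-0.118, 0.993, -0.001], [0.993, 0.118, -0.0], [0.0, -0.001, -1.0]]
ft_force: [0.6, -0.6, -0.3]
grip_width: 0.0942
```

Request:
arm_command(motion=[[0,0,-0.04,0,0,0,0],[0,0,-0.08,0,0,0,0],[0,0,-0.1,0,0,0,0],[0,0,-0.1,0,0,0,0],[0,0,-0.1,0,0,0,0]])

```text
time_s: 19.73
tool_pos: [0.6053, 0.082, 0.2357]
eef_rot: [[-0.118, 0.993, 0.002], [0.993, 0.118, 0.0], [-0.0, 0.002, -1.0]]
ft_force: [0.3, -0.5, -0.7]
grip_width: 0.0938
```

```bash
python3 -c "
from h import *
d=wrist('w14')
for c,s in blobs(d['image'],(14,60,150),(22,220,255),700,20000)[0]: print(c,s,plane(d,*c,.028).round(4))
go([0.4,-.3,.28])
t=load('top0.npz')
m=cv2.inRange(t['image'],(235,235,235),(255,255,255));m[:, :430]=0;m[:,515:]=0
n,l,s,c=cv2.connectedComponentsWithStats(m)
for i in range(1,n):
  if s[i][4]>15: print(s[i],c[i])
im=t['image'][100:230,420:530,::-1];a=cv2.resize(im,None,fx=4,fy=4,interpolation=cv2.INTER_CUBIC)
s1=load('side0.npz');b=cv2.resize(s1['image'][110:210,330:430,::-1],(520,520),interpolation=cv2.INTER_CUBIC)[:520,:]
a=a[:520,:280+0] if False else a
cv2.imwrite('pics/fan0.png',cv2.resize(np.hstack([cv2.resize(a,(340,400)),cv2.resize(b,(400,400))]),None,fx=1,fy=1))
"
```

```text
[620.7, 60.82] [605, 34, 32, 54, 940] [0.9361 0.2634 0.028 ]
[320.97, 103.5] [297, 79, 49, 50, 1887] [0.5946 0.1751 0.028 ]
[597.19, 134.67] [575, 88, 46, 97, 1641] [0.936  0.1785 0.028 ]
[489.25, 139.8] [464, 115, 51, 51, 2042] [0.8056 0.1569 0.028 ]
[320.75, 178.72] [298, 156, 46, 46, 1607] [0.605  0.0845 0.028 ]
[569.33, 222.21] [550, 184, 39, 77, 1239] [0.9359 0.0652 0.028 ]
[319.04, 250.5] [298, 231, 43, 41, 1373] [ 0.6141 -0.0124  0.028 ]
t 19.78 pos [0.6048 0.082  0.2342] yaw 96.76 w 0.0939 f [0.3 0.3 0.5] -> [-0.3553 -0.2484 -0.0456] [-0.06 -0.   -0.04]
[430   5  17   1  17] [438.   5.]
[ 442  118   47   81 1994] [467.12637914 171.60230692]
[457 129   2  10  18] [457.44444444 133.94444444]
[445 138   4  22  54] [446.51851852 148.75925926]
[448 147   5  15  37] [450.94594595 154.13513514]
[446 157  11  14  67] [451.08955224 164.29850746]
[492 199  17  13  81] [498.55555556 207.49382716]
[434 253  13  11 114] [439.78947368 258.10526316]
[ 486  303   29   84 1279] [504.79515246 334.87490227]
```

View pics/fan0.png

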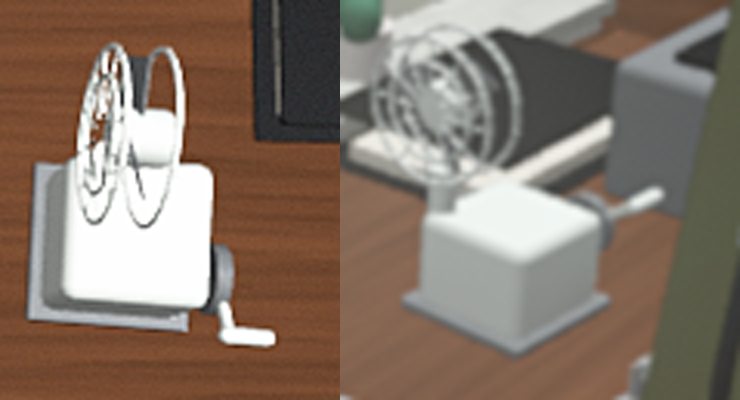

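Request:
arm_command(motion=[[-0.03,-0.028,-0.01,0,0,0,0.4],[-0.06,-0.056,-0.02,0,0,0,1],[-0.09,-0.084,-0.03,0,0,0,1],[-0.12,-0.112,-0.035,0,0,0,1],[-0.15,-0.14,-0.035,0,0,0,1],[-0.18,-0.168,-0.035,0,0,0,1],[-0.21,-0.196,-0.035,0,0,0,1],[-0.24,-0.22,-0.035,0,0,0,1]])

```text
time_s: 20.45
tool_pos: [0.4127, -0.1832, 0.2686]
eef_rot: [[-0.118, 0.993, -0.002], [0.993, 0.118, 0.001], [0.001, -0.002, -1.0]]
ft_force: [-0.1, 0.9, -0.5]
grip_width: 0.044
```

Request:
arm_command(motion=[[-0.04,-0.008,0,0,0,3,1],[-0.08,-0.016,0,0,0,6.8,1],[-0.12,-0.024,0,0,0,6.8,1],[-0.155,-0.024,0,0,0,6.8,1],[-0.155,-0.024,0,0,0,6.8,1],[-0.155,-0.024,0,0,0,6.8,1],[-0.155,-0.024,0,0,0,6.8,1]])

```text
time_s: 21.03
tool_pos: [0.409, -0.3382, 0.2687]
eef_rot: [[0.001, 1.0, -0.002], [1.0, -0.001, 0.002], [0.002, -0.002, -1.0]]
ft_force: [0.0, 0.1, 0.4]
grip_width: 0.0009
```

```bash
python3 -c "
from h import *
d=wrist('w15')
t=load('top0.npz');u,v=500.3,209.5
for z in (.117,.124): print(plane(t,u,v,z).round(4))
go([.5,-.42,.28],90)
w=np.linalg.inv(d['T']);p=w@np.r_[plane(t,u,v,.117),1];print(d['fx']*p[0]/p[2]+d['cx'],d['fy']*p[1]/p[2]+d['cy'])
"
```

```text
[ 0.5086 -0.3969  0.117 ]
[ 0.5079 -0.3944  0.124 ]
t 21.08 pos [ 0.4093 -0.3379  0.2693] yaw 90.01 w 0.0006 f [-0.2 -0.5 -0. ] -> [-0.0821  0.0907 -0.0109] [-0.06 -0.07  0.01]
408.67918777867993 240.0715744019538
```

View pics/w15.png

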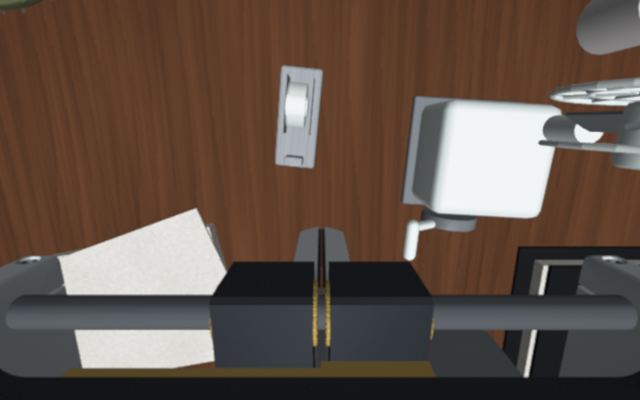

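Wrist view: the white bar runs from about (415,222) to (410,258). The fan base is to its right and up, and the fingers are shut at (322,235).

```bash
python3 -c "
from h import *
d=load('w15.npz');t=load('top0.npz')
def bar(d,box,thr,name):
  u0,u1,v0,v1=box;g=d['image'][v0:v1,u0:u1].min(2);m=np.uint8(g>thr)*255
  n,l,s,c=cv2.connectedComponentsWithStats(m);i=1+np.argmax(s[1:,4]);q=np.argwhere(l==i)[:,::-1].astype(np.float32)
  r=cv2.minAreaRect(q);print(name,s[i],c[i]+[u0,v0],(r[0][0]+u0,r[0][1]+v0),r[1:])
  return l==i
m=bar(d,(398,420,224,266),150,'w')
for r in m.astype(int)[::2]: print(''.join('.#'[k] for k in r))
m=bar(t,(489,515,203,216),170,'t')
for r in m.astype(int): print(''.join('.#'[k] for k in r))
z=d['range_z']
for u,v in [(413,228),(411,235),(411,240),(410,245),(409,252)]:
  P=d['T']@np.r_[np.array([(u-d['cx'])/d['fx'],(v-d['cy'])/d['fy'],1])*z[v,u],1];print(u,v,P[:3].round(4))
"
```

```text
w [  6   0  16  37 401] [411.50623441 241.01995012] (411.30889225006104, 241.5694236755371) ((11.533306121826172, 37.127769470214844), 9.090276718139648)
...........###########
..........############
..........############
..........############
.........############.
.........############.
.........###########..
.........###########..
........############..
........###########...
........###########...
........###########...
.......############...
.......###########....
.......###########....
.......###########....
......###########.....
.......#########......
...........#..........
......................
......................
t [ 2  0 18  9 97] [498.84536082 208.36082474] (499.3999996185303, 208.79999923706055) ((17.708751678466797, 7.589465618133545), 18.43494987487793)
...###....................
...###....................
...####...................
...####...................
...###############........
..##################......
..##################......
...#################......
.....###############......
..........................
..........................
..........................
..........................
413 228 [ 0.5103 -0.3801  0.1243]
411 235 [ 0.5089 -0.3886  0.1232]
411 240 [ 0.5092 -0.3943  0.1237]
410 245 [ 0.5086 -0.4004  0.1233]
409 252 [ 0.5077 -0.4084  0.1244]
```

Request:
arm_command(motion=[[-0.02,0.034,0,0,0,3,1],[-0.04,0.068,0,0,0,6,1],[-0.0566,0.0997,0,0,0,8,1],[-0.0566,0.0997,0.04,0,0,8,1],[-0.0566,0.0997,0.08,0,0,8,1],[-0.0566,0.0997,0.105,0,0,8,1],[-0.0566,0.0997,0.105,0,0,8,1],[-0.0566,0.0997,0.105,0,0,8,1]])

```text
time_s: 21.75
tool_pos: [0.5091, -0.3944, 0.1653]
eef_rot: [[0.139, 0.99, -0.001], [0.99, -0.139, 0.001], [0.001, -0.001, -1.0]]
ft_force: [0.3, 0.2, 1.2]
grip_width: 0.0004
```

```bash
python3 -c "
from h import *
d=wrist('w16')
z=d['range_z'];v,u=np.mgrid[0:400,0:640];P=np.stack([(u-d['cx'])/d['fx']*z,(v-d['cy'])/d['fy']*z,z],-1)
W=P@d['T'][:3,:3].T+d['T'][:3,3];m=(d['image'].min(2)>150)&(abs(W[...,0]-.51)<.03)&(abs(W[...,1]+.4)<.04)&(W[...,2]>.11)&(W[...,2]<.13)
q=W[m];print(m.sum(),q.mean(0).round(4),np.percentile(q,[2,98],axis=0).round(4),np.polyfit(q[:,1],q[:,0],1))
go([.509,-.3945,.114],82)
"
```

```text
735 [ 0.5141 -0.3864  0.1216] [[ 0.5052 -0.4012  0.1107]
 [ 0.5298 -0.3748  0.1256]] [0.28499712 0.62418659]
t 21.8 pos [ 0.5097 -0.3952  0.1672] yaw 82.03 w 0.0005 f [-0.2 -0.6  0.9] -> [ 0.0006 -0.0008  0.0532] [0.09 0.06 0.03]
```

View pics/w16.png

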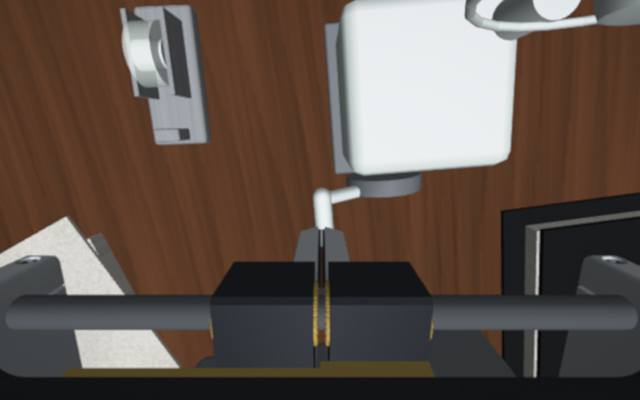

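The bar runs up the seam column at x≈322, with its inner end at row 188, so it is aligned with the shut fingers. Pressing down along the arc.

Request:
arm_command(motion=[[0,0,0.03,0,0,0,1],[0,0,0.047,0,0,0,1],[0,0,0.052,0,0,0,1],[0,-0.001,0.057,0,0,0,1],[0,-0.003,0.062,0,0,0,1],[0,-0.003,0.062,0,0,0,1]], grip_force=20)

```text
time_s: 22.3
tool_pos: [0.5061, -0.3959, 0.1063]
eef_rot: [[0.14, 0.99, 0.002], [0.99, -0.14, -0.003], [-0.002, 0.002, -1.0]]
ft_force: [-5.1, 0.0, 7.6]
grip_width: 0.0007
```

Request:
arm_command(motion=[[0,-0.004,0.01,0,0,0,1],[0,-0.007,0.02,0,0,0,1],[0,-0.008,0.028,0,0,0,1],[0,-0.008,0.037,0,0,0,1],[0,-0.006,0.046,0,0,0,1],[0,-0.003,0.055,0,0,0,1],[0,0,0.062,0,0,0,1],[0,0.002,0.066,0,0,0,1]])

```text
time_s: 22.97
tool_pos: [0.5092, -0.3964, 0.0403]
eef_rot: [[0.14, 0.99, 0.003], [0.99, -0.14, -0.003], [-0.002, 0.003, -1.0]]
ft_force: [-5.1, 1.9, 10.5]
grip_width: 0.0006
```

Request:
arm_command(motion=[[0,0,0,0,0,0,1],[0,0,0,0,0,0,1],[0,0,0,0,0,0,1]])

```text
time_s: 23.22
tool_pos: [0.5089, -0.3964, 0.0409]
eef_rot: [[0.14, 0.99, 0.002], [0.99, -0.14, -0.003], [-0.002, 0.003, -1.0]]
ft_force: [-6.5, 2.9, 8.6]
grip_width: 0.0004
```

```bash
python3 -c "
from h import *
from bench import optics
d=wrist('w17')
go([.509,-.3945,.0387],82)
s=optics.read_camera('side');a=cv2.resize(s['image'][110:210,330:430,::-1],(400,400),interpolation=cv2.INTER_CUBIC)
cv2.imwrite('pics/end.png',np.hstack([cv2.resize(d['image'][100:260,250:410,::-1],(400,400)),a]))
z=d['range_z']
for v in (196,204,210,216,222):
  for u in (318,322):
    P=d['T']@np.r_[np.array([(u-d['cx'])/d['fx'],(v-d['cy'])/d['fy'],1])*z[v,u],1];print(u,v,P[:3].round(4),d['image'][v,u])
"
```

```text
t 23.27 pos [ 0.5089 -0.3964  0.041 ] yaw 81.98 w 0.0004 f [-6.3  2.4  8. ] -> [ 0.0019 -0.0001  0.0023] [ 0.15  0.13 -0.02]
318 196 [ 0.509  -0.3786  0.001 ] [96 62 42]
322 196 [ 0.5119 -0.379   0.0013] [92 59 40]
318 204 [ 0.51   -0.3732  0.0469] [135 143 143]
322 204 [ 0.5124 -0.3735  0.0474] [158 166 167]
318 210 [ 0.5095 -0.3767  0.0476] [202 213 213]
322 210 [ 0.5119 -0.3767  0.0488] [226 232 232]
318 216 [ 0.509  -0.3801  0.0485] [219 226 226]
322 216 [ 0.5114 -0.3803  0.0492] [235 240 240]
318 222 [ 0.5085 -0.384   0.0478] [215 223 223]
322 222 [ 0.5109 -0.3837  0.05  ] [234 239 240]
```

View pics/end.png

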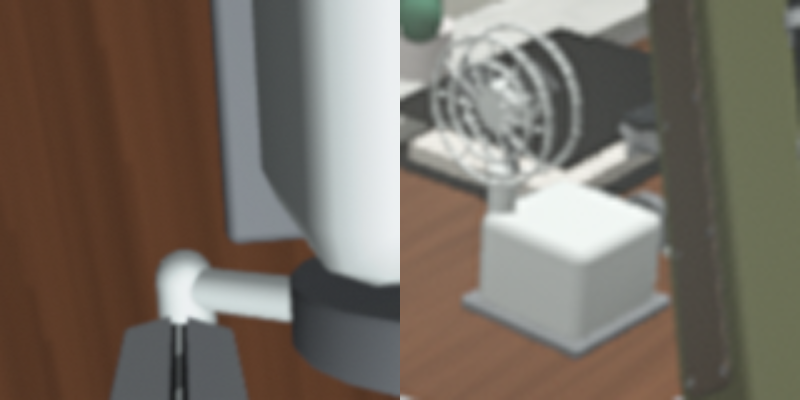

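The bar top is at about 0.050 m, right at the third step. I'll press 2 mm deeper for margin, still short of the hard stop.

Request:
arm_command(motion=[[0,0.0005,0.001,0,0,0,1],[0,0.0005,0.002,0,0,0,1],[0,0.0005,0.002,0,0,0,1],[0,0.0005,0.002,0,0,0,1]])

```text
time_s: 23.65
tool_pos: [0.5097, -0.3965, 0.0394]
eef_rot: [[0.14, 0.99, 0.003], [0.99, -0.14, -0.003], [-0.003, 0.004, -1.0]]
ft_force: [-4.6, 2.2, 10.5]
grip_width: 0.0007
```

```bash
python3 -c "
from h import *
from bench import optics
d=wrist('w18');go([.509,-.3945,.0387],82)
z=d['range_z']
q=[]
for v in range(208,226,2):
  for u in (321,322,323):
    P=d['T']@np.r_[np.array([(u-d['cx'])/d['fx'],(v-d['cy'])/d['fy'],1])*z[v,u],1];q.append(P[2])
print(np.round(np.percentile(q,[10,50,90]),4))
t=optics.read_camera('top');cv2.imwrite('pics/top_end.png',t['image'][80:290,130:530,::-1].repeat(2,0).repeat(2,1))
for c,s in blobs(t['image'],(8,90,165),(20,190,255),30,900)[0]:
  if c[1]>150: print(c,s,plane(t,*c,.028).round(4))
"
```

```text
t 23.7 pos [ 0.5097 -0.3965  0.0394] yaw 81.98 w 0.0005 f [-4.3  2.9  9.1] -> [ 0.0019 -0.001   0.0007] [ 0.21  0.15 -0.02]
[0.0471 0.0476 0.0486]
[353.53, 173.21] [344, 164, 20, 20, 307] [ 0.613  -0.0117  0.028 ]
[319.43, 175.62] [310, 166, 20, 20, 308] [0.604  0.0854 0.028 ]
[287.5, 178.65] [278, 169, 20, 20, 311] [0.5933 0.1761 0.028 ]
```

```bash
python3 -c "
from bench import bot
print(bot.hand_in())"
```

```text
the job is handed in; nothing more can be done
None
```

The job is done and handed in at about 24 s of the 67 s allowed. All three coasters lie flat on the pads and are let go. The shut fingers are holding the fan dial down just past the third step.

**Coasters:** The last top view puts each coaster within about 3 mm of its pad centre. I re-centred the middle one once, because it sat about 2.7 mm off the row.

**Dial:** The bar's top went from about 124 mm to about 48 mm above the desk. That is a turn of roughly 1.24 rad, just past the third step and short of the hard stop. The fingers press it with about 10 N.

**What failed or disagreed:**
- **Grasping:** The first two grasp tries closed on air above a coaster. The real fingertips are about 10 mm behind the reported tool point, not 25 mm ahead as the text says. I measured this with the wrist depth and a side view, then corrected for it.
- **Measurement accuracy:** Pose readings varied by 1–2 mm, and the camera views disagreed by up to about 2 mm, so the positions above are no better than that.
- **Final picture:** I could not view the final top picture because the 12-picture limit was reached. The final positions come from its measured values, and I did not re-measure the other things on the desk at the end.

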